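Bolt the wheel-masking turntable

ROBOT

A 6-joint arm with a two-finger parallel gripper is mounted at the origin on the work surface. World frame = base frame: x ahead of the robot, y to its left, z up, the work surface at z = 0. Lengths are in m, angles in rad, forces in N, time in s.
With the tool pointing down it reaches from about 0.325 to 0.85 m from the base axis. Payload 15.5 kg.
Tool frame: the origin (TCP) lies at the centre of the arm's flange, where the gripper is bolted on; the fingertips stand 191 mm ahead of it and the grasp point (between the pads) lies 172 mm ahead of it; y points along the fingers, x is the direction in which the jaws open and shut, and the axes are right-handed (so a half turn about y gives the same grasp; the last joint's range is limited). The gripper opens to 91 mm and grips with 3 to 60 N. Pads are 32 mm wide; open, the fingers measure 118 mm over their backs; the gripper's body (76 mm by 178 mm) begins 60 mm behind the grasp point.
Start: joints at [1.25, 0.494, 1.345, -0, 1.302, -0.096], TCP at [0.14, 0.609, 0.405] pointing down, gripper open.
Joint ranges: [-2.91, 2.91], [-0.82, 2.16], [0.22, 2.67], [-1.22, 4.37], [0.12, 2.79], [-3.08, 3.08]. Speed limits (rad/s): [1.89, 1.89, 2.57, 3.01, 3.01, 3.01].

INTERFACE

Orientations are given as [roll, pitch, yaw] about the fixed x, y, z axes, in that order (R = Rz(yaw) Ry(pitch) Rx(roll)).
In Python, from workcell import get_state, read_camera, calibration, close_job, spotter gives the robot as it stands. The module is installed in compiled form; this text tells all that it offers.
- The arm moves only by the shell command python3 -m pendant 'ROWS' [OPENING] [FORCE]. ROWS is a JSON object of lists of equal length, an entry for each row: "dp": the shift along the tool's x, y, z in m, a list of three; "twist": the turn about the tool's y in rad. A call has exactly 5 rows; each row is the pose to reach, as a shift and turn from the pose commanded when the call began, along the tool's axes at that moment; what a row does not reach only later rows make up. A row lasts 1/12 s, in which the tool goes at most 41.7 mm and 7.16 degrees, less where a joint would pass 70% of its speed; a pose out of reach is approached as far as the arm can. A call with a gripper value outside its range is refused whole. OPENING is the opening, from 0 (shut) to 1 (fully open), set as the call begins (- or left out, the last holds). The fingers move at their own pace and stop on an object; FORCE is the grip in N (left out, the last holds). Time passes only in rows, so rows that repeat a pose let the fingers close, or fill a call up. It gives the time, the measured TCP pose, the force and the opening at its end, in the units of the state.
- get_state(): the state, without advancing time (a new reading comes with each control period).
- read_camera(name): name is "scene" or "top" or "wrist"; returns the picture (420x560x3 uint8, blue, green, red); there is no depth.
- calibration(name): a dict with "mtx" (3x3 intrinsics, pixels), "k1" (the pictures are not rectified: a ray, as slopes to the right and down, at radius r is drawn at 1 + k1 r^2 times it, then the intrinsics apply), "R" (3x3) and "t" (3): a world point X has camera coordinates R X + t. Camera axes: x right, y down, z forward; pixel columns grow to the right and rows downward; lengths in m; the calibration is good to about 2 mm. A picture is of the moment at which its call begins: read the wrist's pose just before it. calibration takes no time and is no camera call; for the wrist camera it gives the pose at the moment of the call.
- close_job(): hands the job in, once; it reports no verdict.
Trained networks look in the newest picture that a camera, given by its name, has taken for a name from the list of things; names that differ only in an ending like _2 or _b are one class to them, and where a whole thing is asked for, a point or a joint stands for the part that bears it (a point fixed in the world has none). Each returns a list of dicts, best first, with "score" (0 to 1); they miss things now and then, are a little off and sometimes report something else, mostly with a low value. They report only what shows in the picture. A call takes as long as a camera call.
- spotter.masks_of(camera, thing): "pixels" (420x560 bool, what is visible of it) and "location" ([column, row] in pixels, amid what is visible of it).
- spotter.pinpoint(camera, thing): "location" ([column, row] in pixels: a listed point, or the origin of a listed thing).
The state is a dict: "t": time; "qpos": joint angles; "joint_velocities": joint speeds; "joint_efforts": joint torques, N m; "tcp_pos": TCP position; "orientation": TCP orientation; "ft_force": force on the tool from outside, world axes, zero at the start; "ft_torque": the same for the moment, N m; "finger_gap": finger opening in m.
Only numpy, scipy, OpenCV 4.12 (cv2) and the standard library are available. Lean on these libraries where they do the work, as an engineer would, in place of code of your own. Each camera call takes 0.05 s, during which the arm holds its last target.

TASK

Lock the masking turntable: with your fingertips, push the indexing bolt by its upright handle along the slot until it is fully home in the platter's fork, then push the handle over and down into the slot's short leg as far as it goes, and take your hand away. Push only: do not take the handle between the fingers, do not force it, do not turn the platter, and leave everything else on the bench where it is.

Things in the scene. Friction and masses are not known exactly. Their poses are not given: they have to be found in the camera images.
- stand: Turntable stand, fixed to the bench. Origin: bench level under the middle of the bolt's barrel, z up. The bolt's axis runs along the stand's y, at x 0, 65 mm above the bench. The barrel is a steel tube, outside diameter 36 mm, from y -85 to +85 mm, on two saddles on a 110 mm wide bar; above 70 mm the space on both its sides is free.
- slot_corner (a point): Corner of the barrel's L-shaped slot (13 mm wide), on top of the barrel: stand x 0, y -30 mm, 83 mm above the bench. The long leg runs from here along the barrel's top to y +36 mm; the short leg goes from here down round the barrel's +x side. The 9 mm stem of the bolt's handle runs in this slot. Axes as the stand's.
- bolt (a joint): How far the bolt is pushed towards the turntable, in m: 0 withdrawn, 0.060 fully home with the stem at the slot's corner (2 mm of play: 0.058 to 0.062). The stem is at y = 30 mm minus this value in the stand's frame; pushing moves it along the stand's -y. Sliding takes about 4 N; it stays where it is left.
- handle (a joint): Turn of the handle about the bolt's axis, in rad: 0 upright (in the long leg, about 0.08 of play), growing as it swings down to the stand's +x side, about 1.33 (76 degrees) at the blind end of the short leg. It turns only when the bolt is fully home. Takes about 1 to 2 N at the knob; it stays where it is left.
- handle_knob (a point): Centre of the handle's round black knob, 28 mm in diameter, 72 mm from the bolt's axis, on the end of the 9 mm steel stem: 137 mm above the bench when upright; 82 mm above it and 70 mm to the side when swung right down. z axis along the stem, outwards.
- handle_top (a point): Outermost point of the knob, 86 mm from the bolt's axis.
- handle_stem (a point): Point on the stem's centre line, 40 mm from the bolt's axis; the bare stem reaches from the barrel (18 mm) to the knob (58 mm).
- fork (a point): Middle of the platter's fork that receives the bolt (two cheeks, 28 mm apart): at stand x 0, y -136 mm, 65 mm up. It is in line with the bolt from the start. The turntable's axis is upright at stand x 0, y -385 mm. Platter 470 mm across (532 mm over the forks on its rim), top 71 mm above the bench; the wheel centre clamped on it is 380 mm across and reaches 155 mm above the bench. It turns stiffly (about 6 N at the rim).
- wide_tape: roll of wide masking tape lying flat, 110 mm across, 36 mm high; origin: centre of its underside. Leave alone.
- thin_tape: roll of thin masking tape lying flat, 104 mm across, 12 mm high; origin: centre of its underside. Leave alone.
- mix_cup: empty white mixing cup, 76 mm across, 85 mm high; origin: centre of its underside. Leave alone.
- wipe_bottle: grey bottle of cleaner, 66 mm across, 190 mm high; origin: centre of its underside. Leave alone.
- sand_block: sanding block, 120 x 66 x 34 mm; origin: centre of its underside. Leave alone.
- nut_tray: steel tray of wheel nuts, 120 x 90 x 30 mm; origin: centre of its underside. Leave alone.

How it is judged:
On the way, in this order (a step that is already met when the one before it is completed fails the run):
1. the bolt is pushed home along the long leg (value of joint bolt above 0.054 m), for 0.1 s.
2. the handle is swung down to the end of the short leg (value of joint handle above 1.12 rad), for 0.2 s.
At the end, for the whole second after the job is handed in: The bolt is home (at least 54 mm of its 60 mm), the handle is down in the short leg (at least 1.12 rad; the slot ends at about 1.3) and at rest, the fork has moved less than 12 mm (the platter has not turned), every bystander is within 30 mm of where it stood, and the robot is clear (value of joint bolt above 0.054 m and value of joint handle above 1.12 rad and velocity of joint handle between -0.05 and 0.05 rad/s and distance of fork from where it was at the start of the episode below 0.012 m and distance of each of wide_tape, thin_tape, mix_cup, wipe_bottle, sand_block, nut_tray from where it was at the start of the episode below 0.03 m); the robot touches nothing.
It fails at once if the handle is gripped: knob or stem between the fingers (contact force between the fingers and stand above 0.5 N and (distance between the grasp point and handle_knob below 0.015 m or distance between the grasp point and handle_top below 0.015 m or distance between the grasp point and handle_stem below 0.015 m)).
It fails at once if the bolt or stand is forced with more than 60 N (contact force between any of the fingers, the arm and stand above 60 N).
It fails at once if the platter is turned (distance of fork from where it was at the start of the episode above 0.012 m).
It fails at once if a bystander is moved, lifted or knocked over (distance of any of wide_tape, thin_tape, mix_cup, wipe_bottle, sand_block, nut_tray from where it was at the start of the episode above 0.03 m).
It also fails if it takes over 45 s, if anything falls off the work surface, if the arm or the gripper's body presses on something with over 40 N, if the wrist force passes 120 N, or if a joint passes its speed limit or range.

## Working session

There is one attempt and no reset: what is moved stays moved. The work goes in short steps, Python scripts to look and compute and a shell command to move; the robot and the scene stay as the last step left them, time stands still between calls to the robot, and variables do not carry over. Pictures are saved under pics/ and viewed, and the job is handed in when it is done.

```bash
mkdir -p pics; ls; python3 - <<'E'
from workcell import *
import cv2
s=get_state(); print({k:s[k] for k in ('t','tcp_pos','orientation','finger_gap','ft_force')})
for c in ('scene','top','wrist'):
    im=read_camera(c); cv2.imwrite(f'pics/a_{c}.png',im)
    for th in ('handle_knob','handle_top','handle_stem','slot_corner','fork','stand'):
        try:
            r=spotter.pinpoint(c,th); print(c,th,[(x['location'],round(x['score'],2)) for x in r][:2])
        except Exception as e: print(c,th,e)
print(calibration('scene'),calibration('top'))
E
```

```text
pics
{'t': 0.0, 'tcp_pos': array([0.13987669, 0.60900366, 0.40414689]), 'orientation': array([-1.57070693e+00,  1.15580840e-03,  1.34499161e+00]), 'finger_gap': 0.09118345412690412, 'ft_force': array([ 0.53398909, -0.7769533 ,  0.15065423])}
scene handle_knob [([238.4, 196.7], 0.79)]
scene handle_top [([239.8, 189.8], 0.66)]
scene handle_stem [([381.5, 320.4], 0.74), ([242.5, 207.1], 0.63)]
scene slot_corner [([216.7, 214.4], 0.82), ([237.9, 208.9], 0.49)]
scene fork [([169.6, 220.9], 0.84)]
scene stand [([235.2, 246.0], 0.83)]
top handle_knob [([311.2, 189.6], 0.72)]
top handle_top [([317.3, 188.0], 0.63)]
top handle_stem [([305.7, 196.4], 0.68)]
top slot_corner [([326.4, 186.3], 0.69)]
top fork [([358.7, 167.9], 0.88)]
top stand [([312.2, 203.8], 0.92)]
wrist handle_knob []
wrist handle_top []
wrist handle_stem []
wrist slot_corner []
wrist fork []
wrist stand []
{'mtx': array([[423.11320641,   0.        , 283.74255048],
       [  0.        , 423.11320641, 206.5546383 ],
       [  0.        ,   0.        ,   1.        ]]), 'k1': -0.060509412255965, 'R': array([[-0.51200858,  0.85896995, -0.00422277],
       [ 0.58456767,  0.3448344 , -0.73441805],
       [-0.62938688, -0.37849684, -0.67868424]]), 't': array([ 0.12052353, -0.2866621 ,  1.37329047])} {'mtx': array([[484.27985162,   0.        , 275.79843822],
       [  0.        , 484.27985162, 200.78802487],
       [  0.        ,   0.        ,   1.        ]]), 'k1': -0.08049095218363941, 'R': array([[ 0.02035263, -0.99959104,  0.0200877 ],
       [-0.98124106, -0.0238235 , -0.19130716],
       [ 0.19170748, -0.01581727, -0.98132464]]), 't': array([0.15566246, 0.57287963, 1.12489286])}
```

View pics.

View pics/a_scene.png

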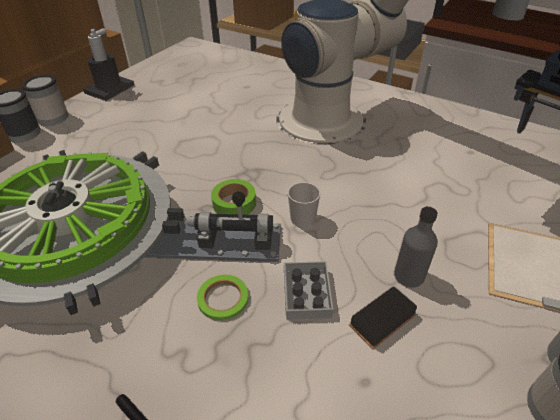

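View pics/a_top.png

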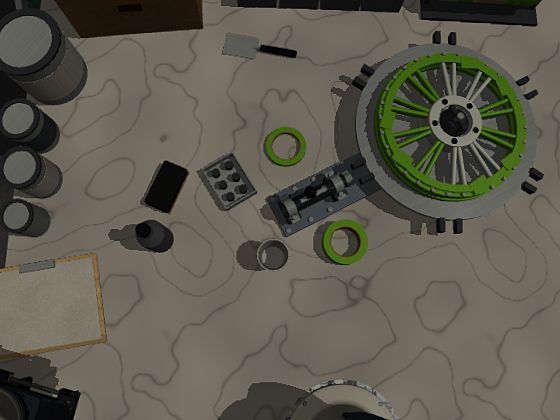

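```bash
cat > h.py <<'E'
import numpy as np, cv2
from workcell import *
def proj(c,X):
    k=calibration(c); p=k['R']@np.array(X)+k['t']; u=p[:2]/p[2]; u=u*(1+k['k1']*(u@u)); return k['mtx'][:2,:2]@u+k['mtx'][:2,2]
def ray(c,px):
    k=calibration(c); d=(np.array(px)-k['mtx'][:2,2])/k['mtx'][0,0]; u=d.copy()
    for _ in range(30): u=d/(1+k['k1']*(u@u))
    v=k['R'].T@np.append(u,1); return -k['R'].T@k['t'], v/np.linalg.norm(v)
def at_z(c,px,z):
    o,v=ray(c,px); return o+v*(z-o[2])/v[2]
def tri(obs):
    A=np.zeros((3,3));b=np.zeros(3)
    for c,px in obs:
        o,v=ray(c,px);M=np.eye(3)-np.outer(v,v);A+=M;b+=M@o
    return np.linalg.solve(A,b)
E
python3 - <<'E'
from h import *
O={'knob':(.137,[238.4,196.7],[311.2,189.6]),'top':(.151,[239.8,189.8],[317.3,188.0]),'stem':(.105,[242.5,207.1],[305.7,196.4]),'corner':(.083,[216.7,214.4],[326.4,186.3]),'fork':(.065,[169.6,220.9],[358.7,167.9]),'stand':(0,[235.2,246.0],[312.2,203.8])}
for n,(z,s,t) in O.items(): print(n,at_z('scene',s,z).round(4),at_z('top',t,z).round(4),tri([('scene',s),('top',t)]).round(4))
E
```

```text
knob [0.5732 0.0916 0.137 ] [0.5809 0.0898 0.137 ] [0.5784 0.0925 0.1419]
top [0.5664 0.0916 0.151 ] [0.5818 0.0774 0.151 ] [0.5752 0.0866 0.1574]
stem [0.5679 0.0956 0.105 ] [0.5714 0.0997 0.105 ] [0.571  0.0992 0.109 ]
corner [0.5972 0.0454 0.083 ] [0.6018 0.0485 0.083 ] [0.6008 0.0489 0.0877]
fork [ 0.6534 -0.0456  0.065 ] [ 0.6544 -0.0335  0.065 ] [ 0.6556 -0.0361  0.0706]
stand [0.5947 0.0849 0.    ] [0.5742 0.0746 0.    ] [ 0.5788  0.072  -0.0227]
```

```bash
cat > fit.py <<'E'
from h import *
from scipy.optimize import least_squares
L={'handle_knob':[0,.03,.137],'handle_top':[0,.03,.151],'handle_stem':[0,.03,.105],'slot_corner':[0,-.03,.083],'fork':[0,-.136,.065],'stand':[0,0,0]}
def W(p,X):
    c,s=np.cos(p[2]),np.sin(p[2]); return np.array([p[0]+c*X[0]-s*X[1],p[1]+s*X[0]+c*X[1],X[2]])
def fit(obs,bolt=0):
    def res(p):
        r=[]
        for c,n,px in obs:
            X=list(L[n]); 
            if 'handle' in n: X[1]-=bolt
            r+=list(proj(c,W(p,X))-px)
        return r
    return least_squares(res,[.583,.075,.55],loss='soft_l1',f_scale=2)
E
python3 - <<'E'
from fit import *
obs=[]
O={'handle_knob':([238.4,196.7],[311.2,189.6]),'handle_top':([239.8,189.8],[317.3,188.0]),'handle_stem':([242.5,207.1],[305.7,196.4]),'slot_corner':([216.7,214.4],[326.4,186.3]),'fork':([169.6,220.9],[358.7,167.9]),'stand':([235.2,246.0],[312.2,203.8])}
for n,(s,t) in O.items(): obs+=[('scene',n,s),('top',n,t)]
r=fit(obs); print(r.x, np.round(r.fun,1).reshape(-1,2))
p=r.x
for c in ('scene','top'):
    im=cv2.imread(f'pics/a_{c}.png'); im=cv2.resize(im,None,fx=4,fy=4,interpolation=2)
    pts=[[0,.03,.137],[0,.03,.151],[0,-.03,.083],[0,-.136,.065],[0,.085,.083],[0,-.085,.083],[.0,-.385,.071],[.07,-.03,.082],[.055,.085,0],[-.055,.085,0]]
    for X in pts:
        u=proj(c,W(p,X))*4; cv2.drawMarker(im,(int(u[0]),int(u[1])),(0,0,255),0,16,1)
    u=proj(c,W(p,[0,-.03,.08]))*4; x,y=int(u[0])-400,max(0,int(u[1])-300)
    cv2.imwrite(f'pics/b_{c}.png',im[y:y+600,x:x+800])
E
```

```text
[0.58629558 0.07164463 0.53443813] [[ 2.9  0.3]
 [-3.4  4.2]
 [ 1.   2.2]
 [-9.   4.5]
 [-0.1  1.1]
 [ 0.9  0.2]
 [-1.1  1.3]
 [ 1.1  0.1]
 [-0.6  0.6]
 [ 4.8 -0.3]
 [-2.5 -4.5]
 [ 1.2 -4.6]]
```

View pics/b_scene.png

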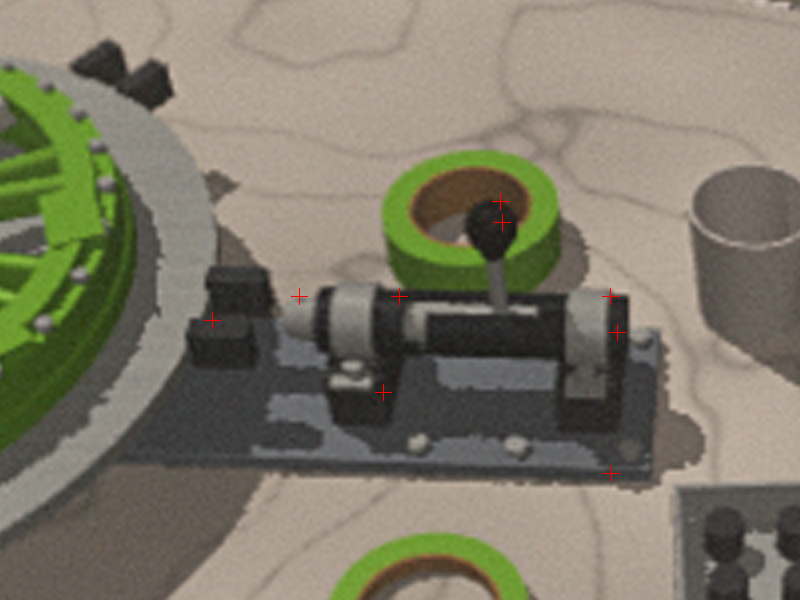

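View pics/b_top.png

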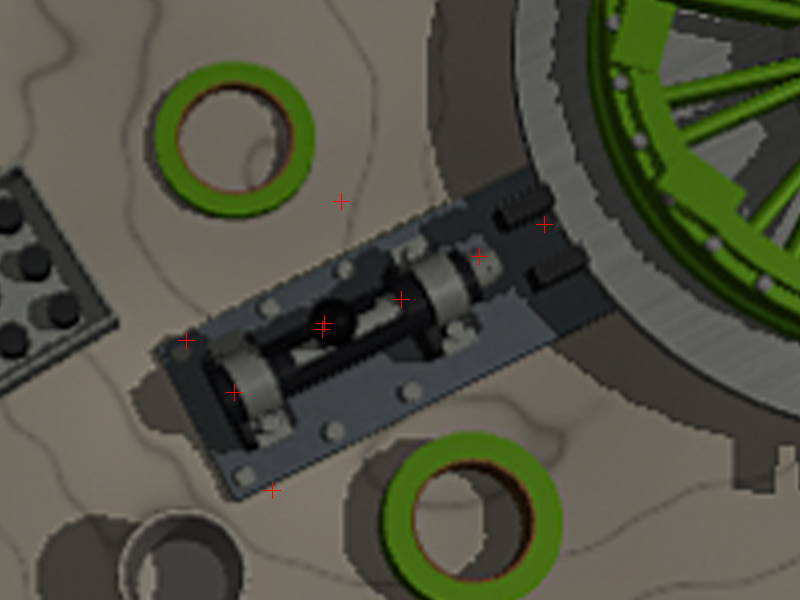

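```bash
python3 - <<'E'
from h import *
k=calibration('wrist'); C=-k['R'].T@k['t']; s=get_state(); print(C, k['R'][2], k['mtx'][0,0],s['tcp_pos'],s['orientation'],s['ft_force'])
d=np.array([.53,.12])-s['tcp_pos'][:2]; y=1.345
print(d@[np.cos(y),np.sin(y)], d@[-np.sin(y),np.cos(y)])
for n in ('wipe_bottle','mix_cup','wide_tape','thin_tape','sand_block','nut_tray'):
  for c in ('scene','top'):
    r=spotter.pinpoint(c,n); print(n,c,[(at_z(c,x['location'],0).round(3),round(x['score'],2)) for x in r][:1])
E
```

```text
[0.06732482 0.62585767 0.3848883 ] [ 0.26066549 -0.0602481  -0.96354744] 369.24234217415307 [0.13992819 0.60914058 0.40471939] [-1.57081905e+00 -3.33446271e-06  1.34500909e+00] [ 0.56611941 -0.59178592  0.05746688]
-0.3893940351488288 -0.48968031771237175
wipe_bottle scene [(array([0.48 , 0.461, 0.   ]), 0.92)]
wipe_bottle top [(array([0.47, 0.46, 0.  ]), 0.77)]
mix_cup scene [(array([0.436, 0.175, 0.   ]), 0.64)]
mix_cup top [(array([0.44 , 0.174, 0.   ]), 0.79)]
wide_tape scene [(array([0.586, 0.08 , 0.   ]), 0.63)]
wide_tape top [(array([0.47 , 0.004, 0.   ]), 0.95)]
thin_tape scene [(array([0.723, 0.146, 0.   ]), 0.62)]
thin_tape top [(array([0.716, 0.142, 0.   ]), 0.64)]
sand_block scene [(array([0.606, 0.448, 0.   ]), 0.76)]
sand_block top [(array([0.612, 0.438, 0.   ]), 0.74)]
nut_tray scene [(array([0.628, 0.29 , 0.   ]), 0.64)]
nut_tray top [(array([0.617, 0.294, 0.   ]), 0.81)]
```

View pics/a_wrist.png

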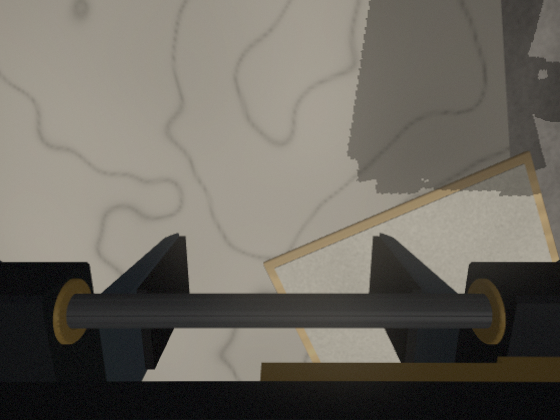

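```bash
python3 -m pendant '{"dp":[[-0.022,-0.02,-0.028],[-0.045,-0.04,-0.056],[-0.067,-0.06,-0.084],[-0.09,-0.06,-0.113],[-0.113,-0.06,-0.142]],"twist":[0,0,0,0,0]}' 0 20; python3 -m pendant '{"dp":[[-0.024,0,-0.03],[-0.048,0,-0.06],[-0.072,0,-0.09],[-0.096,0,-0.12],[-0.12,0,-0.15]],"twist":[0,0,0,0,0]}'; python3 -m pendant '{"dp":[[-0.024,0,-0.03],[-0.048,0,-0.06],[-0.072,0,-0.09],[-0.096,0,-0.12],[-0.12,0,-0.15]],"twist":[0.1,0.2,0.3,0.4,0.5]}'
```

```text
t: 2.07
tcp_pos: [0.2537, 0.466, 0.466]
orientation: [-1.572, -0.002, 1.346]
ft_force: [1.6, 0.6, 0.6]
finger_gap: 0.0608
t: 2.48
tcp_pos: [0.3731, 0.315, 0.4649]
orientation: [-1.571, -0.0, 1.345]
ft_force: [1.3, 0.6, 0.5]
finger_gap: 0.0274
t: 2.9
tcp_pos: [0.4925, 0.1643, 0.4649]
orientation: [-1.571, -0.0, 0.84]
ft_force: [1.2, 1.2, 1.0]
finger_gap: 0.0005
```

```bash
python3 -m pendant '{"dp":[[0,0,0],[0,0,0],[0,0,0],[0,0,0],[0,0,0]],"twist":[0.1,0.2,0.3,0.36,0.36]}'; python3 - <<'E'
from h import *
s=get_state(); im=read_camera('wrist'); cv2.imwrite('pics/c_wrist.png',im); print(s['orientation'])
np.savez('c_wrist.npz',**calibration('wrist'))
for th in ('handle_knob','handle_top','handle_stem','slot_corner','fork','stand'):
  r=spotter.pinpoint('wrist',th); print(th,[(x['location'],round(x['score'],2)) for x in r][:2])
E
```

```text
t: 3.32
tcp_pos: [0.4917, 0.166, 0.4647]
orientation: [-1.571, -0.0, 0.482]
ft_force: [0.4, 0.2, 0.0]
finger_gap: 0.0007
[-1.57082892e+00 -1.59130153e-05  4.81544458e-01]
handle_knob []
handle_top []
handle_stem [([309.4, 266.5], 0.58)]
slot_corner []
fork []
stand []
```

View pics/c_wrist.png

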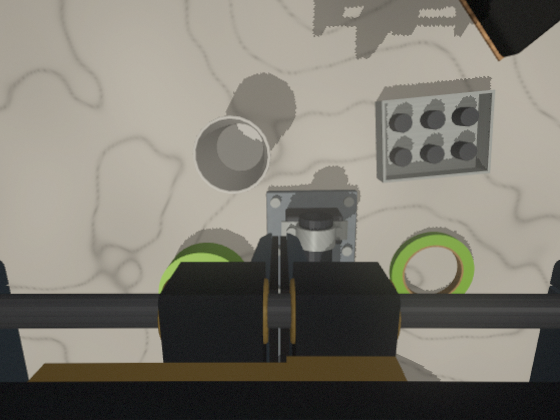

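```bash
python3 -m pendant '{"dp":[[0.01,0,-0.038],[0.02,0,-0.076],[0.03,0,-0.114],[0.03,0,-0.15],[0.03,0,-0.17]],"twist":[0,0,0,0,0]}';python3 -m pendant '{"dp":[[0,0,0],[0,0,0],[0,0,0],[0,0,0],[0,0,0]],"twist":[0,0,0,0,0]}'; python3 - <<'E'
from h import *
s=get_state(); im=read_camera('wrist'); cv2.imwrite('pics/d_wrist.png',im); print(s['orientation'])
np.savez('d_wrist.npz',**calibration('wrist'))
for th in ('handle_knob','handle_top','handle_stem','slot_corner','fork','stand'):
  r=spotter.pinpoint('wrist',th); print(th,[(x['location'],round(x['score'],2)) for x in r][:2])
E
```

```text
t: 4.08
tcp_pos: [0.5992, 0.0268, 0.4644]
orientation: [-1.572, -0.0, 0.484]
ft_force: [0.4, 0.9, -0.2]
finger_gap: 0.0009
t: 4.5
tcp_pos: [0.5971, 0.0307, 0.4649]
orientation: [-1.571, -0.0, 0.486]
ft_force: [-0.7, -0.2, 0.7]
finger_gap: 0.0008
[-1.57073285e+00 -8.77900729e-05  4.86367982e-01]
handle_knob [([293.4, 125.8], 0.86)]
handle_top [([291.8, 123.8], 0.8)]
handle_stem [([289.2, 121.5], 0.7)]
slot_corner [([290.5, 165.2], 0.87)]
fork []
stand [([289.2, 136.9], 0.76)]
```

View pics/d_wrist.png

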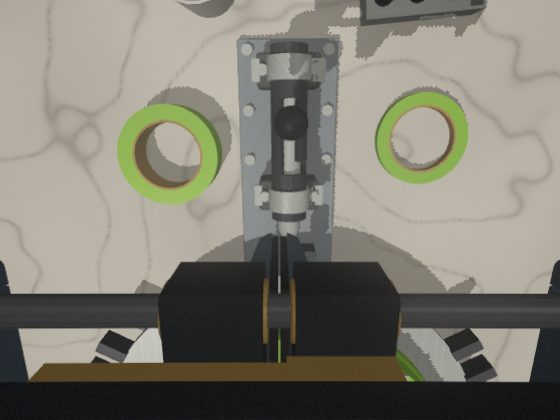

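```bash
python3 - <<'E'
from h import *
from fit import W,L
from scipy.optimize import least_squares
obs=[('wrist','handle_knob',[292.2,123.5]),('wrist','slot_corner',[290,166]),('wrist','b+',[289.5,44]),('wrist','b-',[289,218]),
('scene','handle_knob',[238.4,196.7]),('scene','slot_corner',[216.7,214.4]),('scene','fork',[169.6,220.9]),
('top','handle_knob',[312.5,189.6]),('top','slot_corner',[328.4,184]),('top','fork',[358.7,167.9]),]
M=dict(L); M['b+']=[0,.085,.083]; M['b-']=[0,-.085,.083]
def pr(p,c,n):
    X=list(M[n])
    if 'handle' in n: X[1]=.03-p[3]
    return proj(c,W(p,X))
r=least_squares(lambda p:np.concatenate([(pr(p,c,n)-px)*(1 if c!='wrist' else 1.) for c,n,px in obs]),[.586,.072,.5,0],loss='soft_l1',f_scale=1.5)
print(r.x); 
for (c,n,px) in obs: print(c,n,(pr(r.x,c,n)-px).round(1))
p=r.x
im=cv2.imread('pics/d_wrist.png'); im=cv2.resize(im,None,fx=3,fy=3,interpolation=2)
for X in [[0,.03-p[3],.137],[0,-.03,.083],[.0065,-.03,.083],[0,.036,.083],[0,.085,.083],[0,-.085,.083],[.055,.0,0.0],[-.055,0,0],[.018,0,.065],[-.018,0,.065],[.018,.085,.065],[.018,-.085,.065]]:
    u=proj('wrist',W(p,X))*3; cv2.drawMarker(im,(int(u[0]),int(u[1])),(0,0,255),0,16,1)
cv2.imwrite('pics/e_wrist.png',im[80:680,480:1280])
E
```

```text
[0.58534673 0.07756384 0.49918155 0.01403675]
wrist handle_knob [-0.4  0.2]
wrist slot_corner [0.2 3.6]
wrist b+ [-0.2 -1.4]
wrist b- [1.6 4.9]
scene handle_knob [-1.2  1.2]
scene slot_corner [1.4 1.6]
scene fork [ 2.2 -0.2]
top handle_knob [-2.1  1.3]
top slot_corner [-3.1  3.1]
top fork [3.4 1.6]
```

View pics/e_wrist.png

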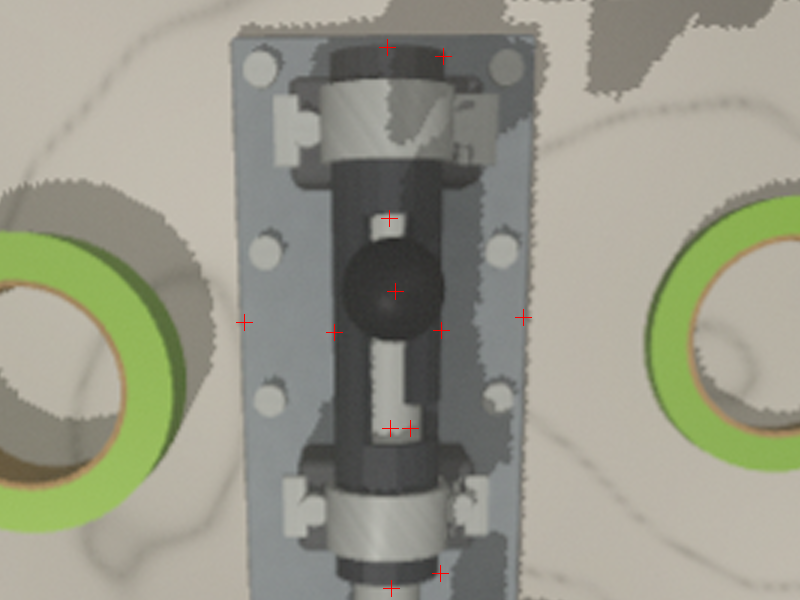

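```bash
cat > go.py <<'E'
from h import *
from fit import W
import sys
P=[0.58535,0.07756,0.499]
def rel(X):
    s=get_state(); y=s['orientation'][2]; d=W(P,X)-(s['tcp_pos']-[0,0,.191])
    return [d[0]*np.cos(y)+d[1]*np.sin(y),-d[2],-d[0]*np.sin(y)+d[1]*np.cos(y)]
def where():
    s=get_state(); d=s['tcp_pos']-[0,0,.191]-W(P,[0,0,0]); c,q=np.cos(P[2]),np.sin(P[2])
    return np.array([c*d[0]+q*d[1],-q*d[0]+c*d[1],d[2]])
if __name__=='__main__': print('tip in stand',where().round(4),'yaw',get_state()['orientation'][2].round(4)); 
if len(sys.argv)>1: print('dp',np.round(rel(eval(sys.argv[1])),4))
E
python3 go.py '[0,.07,.122]'
```

```text
tip in stand [-0.0122 -0.0476  0.2738] yaw 0.4852
dp [0.0106 0.1518 0.1178]
```

```bash
python3 -m pendant '{"dp":[[0.002,0,0.03],[0.005,0,0.06],[0.008,0,0.09],[0.011,0,0.11],[0.011,0,0.118]],"twist":[-0.014,-0.014,-0.014,-0.014,-0.014]}';python3 -m pendant '{"dp":[[0,0.035,0],[0,0.07,0],[0,0.105,0],[0,0.135,0],[0,0.152,0]],"twist":[0,0,0,0,0]}'; python3 -m pendant '{"dp":[[0,0,0],[0,0,0],[0,0,0],[0,0,0],[0,0,0]],"twist":[0,0,0,0,0]}'; python3 go.py '[0,.046,.122]'; python3 - <<'E'
from h import *
for c in ('scene','wrist'):
    im=read_camera(c); cv2.imwrite(f'pics/f_{c}.png',cv2.resize(im[140:280,160:330],(765,600)) if c=='scene' else im)
E
```

```text
t: 5.27
tcp_pos: [0.5512, 0.1415, 0.4648]
orientation: [-1.57, -0.0, 0.501]
ft_force: [-0.3, 0.1, 0.1]
finger_gap: 0.0005
t: 5.68
tcp_pos: [0.5515, 0.1386, 0.3096]
orientation: [-1.57, 0.003, 0.499]
ft_force: [-0.3, 0.6, -0.3]
finger_gap: 0.0005
t: 6.1
tcp_pos: [0.5526, 0.1392, 0.3141]
orientation: [-1.572, -0.002, 0.499]
ft_force: [-0.1, -0.1, -0.4]
finger_gap: 0.0005
tip in stand [0.0008 0.0698 0.1231] yaw 0.499
dp [-0.0008  0.0011 -0.0238]
```

View pics/f_scene.png

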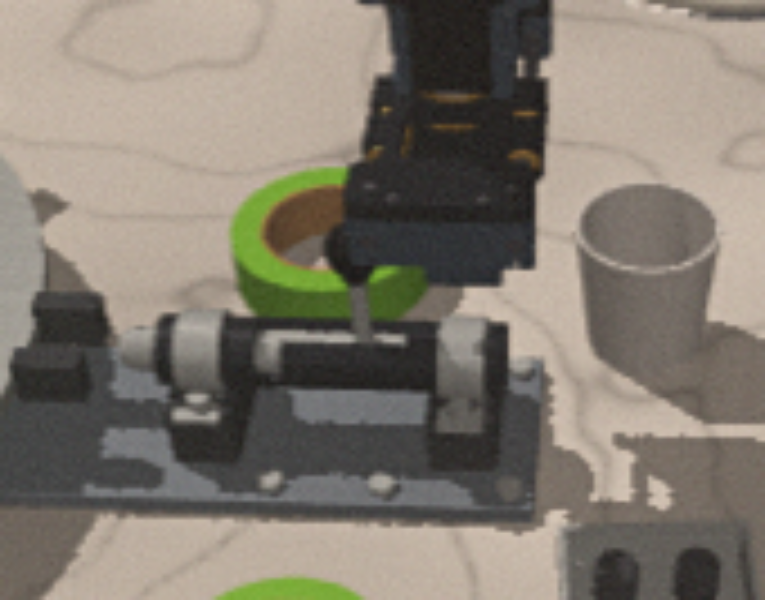

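```bash
python3 - <<'E'
from h import *
from fit import W
P=[0.58535,0.07756,0.499]
f=lambda X:((proj('scene',W(P,X))-[160,140])*[765/170,600/140]).round(0)
for n,X in dict(tipc=[0,.07,.123],tip1=[.0135,.054,.123],tip2=[.0135,.086,.123],b1=[.089,.032,.202],b2=[.089,.108,.202],b3=[.089,.032,.3],knob=[0,.016,.137]).items(): print(n,f(X))
E
```

```text
tipc [465. 272.]
tip1 [428. 290.]
tip2 [497. 292.]
b1 [348. 274.]
b2 [535. 278.]
b3 [327.  88.]
knob [347. 248.]
```

View pics/f_wrist.png

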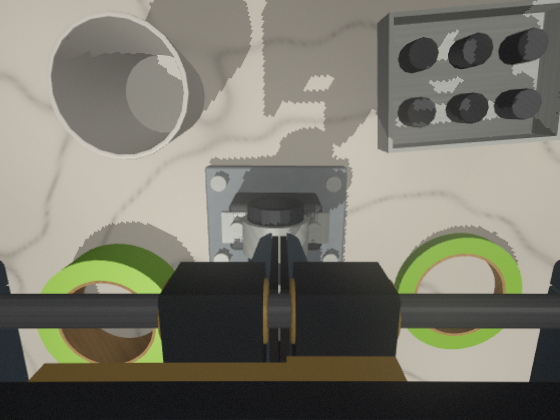

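```bash
python3 -m pendant '{"dp":[[-0.001,0,-0.006],[-0.001,0,-0.012],[-0.001,0,-0.018],[-0.001,0,-0.024],[-0.001,0,-0.03]],"twist":[0,0,0,0,0]}';python3 go.py; python3 -m pendant '{"dp":[[0,0,-0.005],[0,0,-0.010],[0,0,-0.015],[0,0,-0.019],[0,0,-0.023]],"twist":[0,0,0,0,0]}'; python3 go.py;  python3 - <<'E'
from h import *
for c in ('scene','top'):
    im=read_camera(c); cv2.imwrite(f'pics/g_{c}.png',cv2.resize(im[140:280,160:330],(765,600)) if c=='scene' else cv2.resize(im[120:260,250:420],(765,600)))
E
```

```text
t: 6.62
tcp_pos: [0.5659, 0.1119, 0.3127]
orientation: [-1.57, 0.0, 0.499]
ft_force: [-2.6, 4.5, 2.7]
finger_gap: 0.0001
tip in stand [-0.0006  0.0395  0.1217] yaw 0.4986
t: 7.03
tcp_pos: [0.5768, 0.0919, 0.3127]
orientation: [-1.571, 0.0, 0.499]
ft_force: [-2.5, 3.7, 2.9]
finger_gap: 0.0005
tip in stand [-0.0007  0.0167  0.1217] yaw 0.4989
```

View pics/g_scene.png

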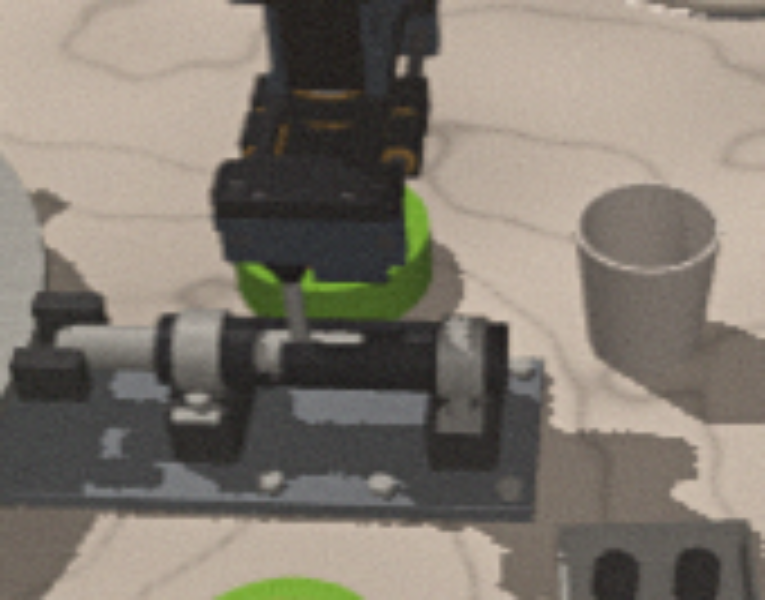

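```bash
python3 -m pendant '{"dp":[[0,0,-0.003],[0,0,-0.006],[0,0,-0.009],[0,0,-0.011],[0,0,-0.013]],"twist":[0,0,0,0,0]}';python3 go.py; python3 -m pendant '{"dp":[[0,0,-0.0005],[0,0,-0.001],[0,0,-0.0015],[0,0,-0.002],[0,0,-0.0025]],"twist":[0,0,0,0,0]}'; python3 go.py
```

```text
t: 7.55
tcp_pos: [0.583, 0.0807, 0.3127]
orientation: [-1.571, 0.0, 0.499]
ft_force: [-3.0, 2.0, 1.9]
finger_gap: 0.0005
tip in stand [-0.0006  0.0039  0.1217] yaw 0.499
t: 7.97
tcp_pos: [0.5841, 0.0786, 0.3127]
orientation: [-1.571, 0.0, 0.499]
ft_force: [-1.5, 3.2, 2.3]
finger_gap: 0.0002
tip in stand [-0.0006  0.0016  0.1217] yaw 0.499
```

```bash
python3 -m pendant '{"dp":[[0,0,-0.0005],[0,0,-0.001],[0,0,-0.0015],[0,0,-0.002],[0,0,-0.002]],"twist":[0,0,0,0,0]}'; python3 go.py; python3 -m pendant '{"dp":[[0,0,-0.0005],[0,0,-0.001],[0,0,-0.001],[0,0,-0.001],[0,0,-0.001]],"twist":[0,0,0,0,0]}'; python3 go.py;  python3 - <<'E'
from h import *
for c in ('scene','top'):
    im=read_camera(c); cv2.imwrite(f'pics/h_{c}.png',cv2.resize(im[140:280,160:330],(765,600)) if c=='scene' else cv2.resize(im[120:260,250:420],(765,600)))
E
```

```text
t: 8.38
tcp_pos: [0.5847, 0.0773, 0.3127]
orientation: [-1.57, 0.0, 0.499]
ft_force: [-6.1, 9.3, 4.2]
finger_gap: 0.0004
tip in stand [-7.000e-04  1.000e-04  1.217e-01] yaw 0.4989
t: 8.8
tcp_pos: [0.585, 0.0768, 0.3127]
orientation: [-1.569, 0.0, 0.499]
ft_force: [-7.3, 12.6, 6.2]
finger_gap: 0.0007
tip in stand [-0.0007 -0.0005  0.1217] yaw 0.4991
```

View pics/h_scene.png

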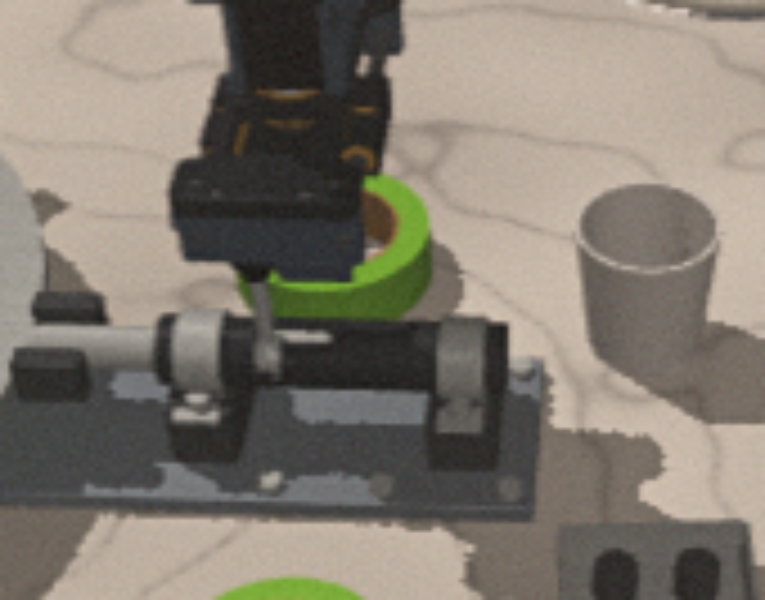

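```bash
python3 -m pendant '{"dp":[[0,0,0.01],[0,0,0.022],[-0.015,-0.004,0.024],[-0.03,-0.008,0.024],[-0.042,-0.01,0.024]],"twist":[0,0,0,0,0]}'; python3 -m pendant '{"dp":[[-0.002,0,-0.005],[-0.002,0,-0.02],[-0.002,0,-0.038],[-0.002,0,-0.054],[-0.002,0,-0.054]],"twist":[0,0,0,0,0]}'; python3 go.py '[-.0275,-.03,.134]'; python3 - <<'E'
from h import *
for c in ('scene','top','wrist'):
    im=read_camera(c); cv2.imwrite(f'pics/i_{c}.png',cv2.resize(im[140:280,160:330],(765,600)) if c=='scene' else im)
E
```

```text
t: 9.32
tcp_pos: [0.5362, 0.0774, 0.323]
orientation: [-1.571, -0.0, 0.5]
ft_force: [-0.3, 0.2, 0.2]
finger_gap: 0.0002
t: 9.73
tcp_pos: [0.5636, 0.026, 0.3227]
orientation: [-1.572, -0.001, 0.497]
ft_force: [0.1, -0.1, -0.7]
finger_gap: 0.0004
tip in stand [-0.0438 -0.0349  0.1317] yaw 0.4974
dp [ 0.0163 -0.0023  0.0049]
```

View pics/i_scene.png

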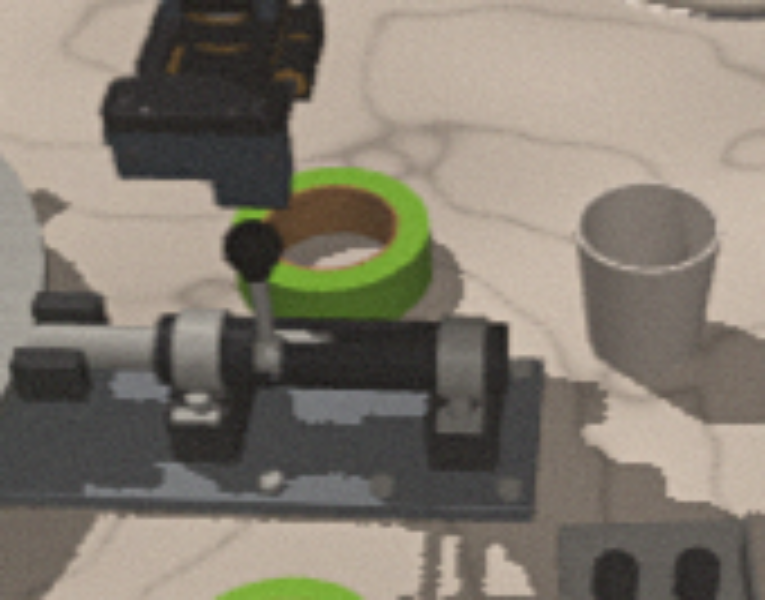

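View pics/i_wrist.png

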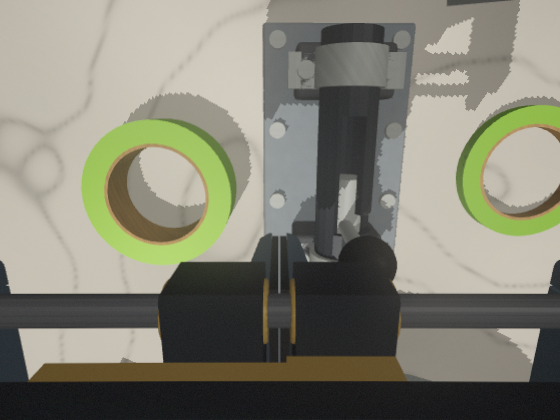

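```bash
python3 -m pendant '{"dp":[[0.008,0,0.004],[0.015,0,0.004],[0.022,0,0.004],[0.029,0,0.004],[0.036,0,0.004]],"twist":[0,0,0,0,0]}'; python3 go.py; python3 -m pendant '{"dp":[[0.005,0,0],[0.01,0,0],[0.015,0,0],[0.019,0,0],[0.022,0,0]],"twist":[0,0,0,0,0]}'; python3 go.py;  python3 - <<'E'
from h import *
for c in ('scene','top'):
    im=read_camera(c); cv2.imwrite(f'pics/j_{c}.png',cv2.resize(im[140:280,160:330],(765,600)) if c=='scene' else cv2.resize(im[120:260,250:420],(765,600)))
E
```

```text
t: 10.3
tcp_pos: [0.5916, 0.0501, 0.3227]
orientation: [-1.571, 0.0, 0.5]
ft_force: [-1.5, 0.0, 0.5]
finger_gap: 0.0004
tip in stand [-0.0076 -0.0271  0.1317] yaw 0.4996
t: 10.72
tcp_pos: [0.6107, 0.06, 0.3227]
orientation: [-1.571, -0.0, 0.499]
ft_force: [-0.8, -0.2, -0.6]
finger_gap: 0.0005
tip in stand [ 0.0138 -0.0275  0.1317] yaw 0.499
```

View pics/j_scene.png

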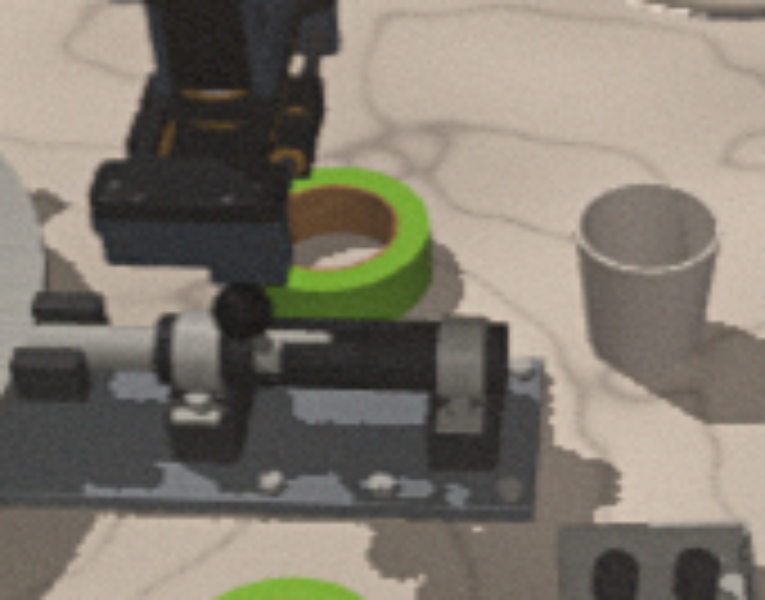

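View pics/j_top.png

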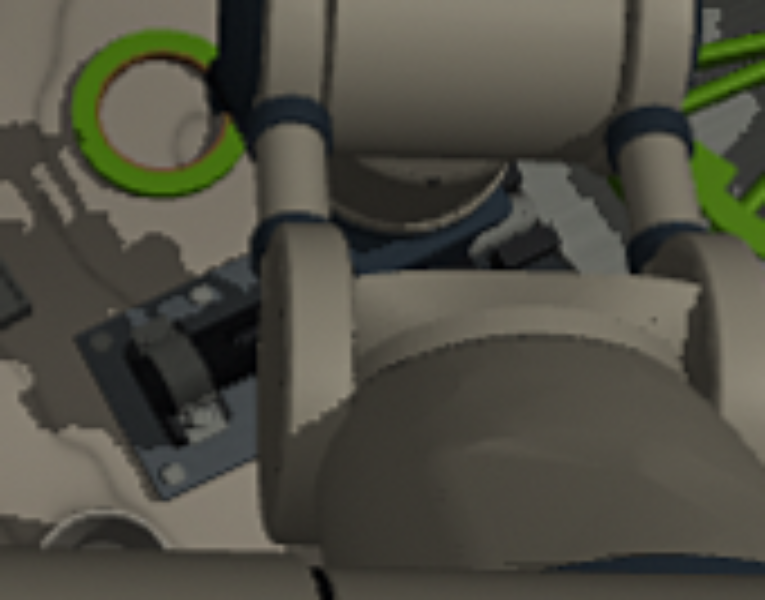

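```bash
python3 -m pendant '{"dp":[[0.006,0.002,0],[0.012,0.004,0],[0.018,0.008,0],[0.023,0.011,0],[0.028,0.014,0]],"twist":[0,0,0,0,0]}'; python3 go.py; python3 -m pendant '{"dp":[[0.005,0.003,0],[0.01,0.006,0],[0.015,0.01,0],[0.019,0.014,0],[0.022,0.017,0]],"twist":[0,0,0,0,0]}'; python3 go.py;  python3 - <<'E'
from h import *
for c in ('scene',):
    im=read_camera(c); cv2.imwrite(f'pics/k_{c}.png',cv2.resize(im[140:280,160:330],(765,600)))
E
```

```text
t: 11.23
tcp_pos: [0.6353, 0.0736, 0.3082]
orientation: [-1.571, 0.0, 0.499]
ft_force: [-1.0, -0.9, 0.5]
finger_gap: 0.0003
tip in stand [ 0.042  -0.0274  0.1172] yaw 0.4991
t: 11.65
tcp_pos: [0.6546, 0.0841, 0.2911]
orientation: [-1.571, 0.0, 0.499]
ft_force: [-0.7, -0.0, 0.7]
finger_gap: 0.0005
tip in stand [ 0.0639 -0.0274  0.1001] yaw 0.4991
```

View pics/k_scene.png

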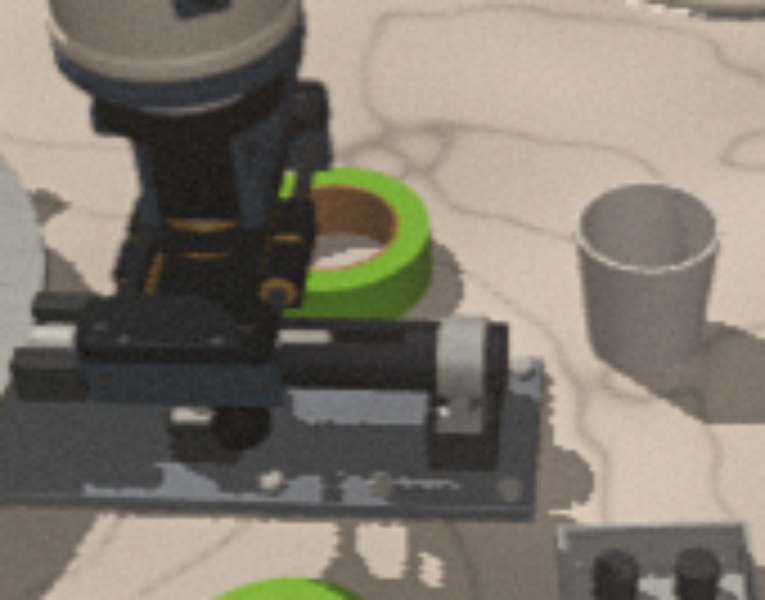

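```bash
python3 -m pendant '{"dp":[[0.001,0.001,0],[0.002,0.002,0],[0.002,0.003,0],[0.002,0.004,0],[0.002,0.004,0]],"twist":[0,0,0,0,0]}'; python3 go.py; python3 -m pendant '{"dp":[[0,0.0005,0],[0,0.001,0],[0,0.0015,0],[0,0.002,0],[0,0.002,0]],"twist":[0,0,0,0,0]}'; python3 go.py
```

```text
t: 12.12
tcp_pos: [0.6559, 0.0847, 0.2878]
orientation: [-1.571, -0.0, 0.499]
ft_force: [-0.0, 0.1, 1.4]
finger_gap: 0.0007
tip in stand [ 0.0654 -0.0275  0.0968] yaw 0.499
t: 12.53
tcp_pos: [0.656, 0.0848, 0.2858]
orientation: [-1.571, -0.0, 0.499]
ft_force: [1.0, 0.8, 2.2]
finger_gap: 0.0004
tip in stand [ 0.0655 -0.0275  0.0948] yaw 0.499
```

```bash
python3 -m pendant '{"dp":[[0,0.0005,0],[0,0.001,0],[0,0.0015,0],[0,0.002,0],[0,0.002,0]],"twist":[0,0,0,0,0]}'; python3 go.py; python3 -m pendant '{"dp":[[0,0.0005,0],[0,0.001,0],[0,0.0015,0],[0,0.0015,0],[0,0.0015,0]],"twist":[0,0,0,0,0]}'; python3 go.py
```

```text
t: 12.95
tcp_pos: [0.6562, 0.0848, 0.284]
orientation: [-1.571, -0.001, 0.499]
ft_force: [3.7, 2.2, 5.6]
finger_gap: 0.0004
tip in stand [ 0.0657 -0.0275  0.093 ] yaw 0.499
t: 13.37
tcp_pos: [0.6565, 0.085, 0.2828]
orientation: [-1.571, -0.002, 0.499]
ft_force: [5.0, 3.3, 6.3]
finger_gap: 0.0002
tip in stand [ 0.066  -0.0275  0.0918] yaw 0.499
```

```bash
python3 -m pendant '{"dp":[[0,-0.01,0],[0,-0.03,0],[0,-0.06,0],[0,-0.1,0],[0,-0.14,0]],"twist":[0,0,0,0,0]}'; python3 -m pendant '{"dp":[[0,-0.01,-0.03],[0,-0.02,-0.06],[0,-0.02,-0.09],[0,-0.02,-0.12],[0,-0.02,-0.12]],"twist":[0,0,0,0,0]}'; python3 go.py;  python3 - <<'E'
from h import *
for c in ('scene','wrist'):
    im=read_camera(c); cv2.imwrite(f'pics/l_{c}.png',cv2.resize(im[140:280,160:330],(765,600)) if c=='scene' else im)
    for n in ('handle_knob','handle_top','handle_stem','slot_corner'):
        print(c,n,[(np.round(x['location'],1),round(x['score'],2)) for x in spotter.pinpoint(c,n)][:1])
from fit import W
P=[0.58535,0.07756,0.499]
for th in (1.1,1.2,1.33):
    for b in (-.03,-.032):
        X=W(P,[.072*np.sin(th),b,.065+.072*np.cos(th)]); print(th,b,proj('scene',X).round(1),proj('wrist',X).round(1))
E
```

```text
t: 13.78
tcp_pos: [0.6551, 0.0846, 0.4232]
orientation: [-1.57, 0.003, 0.499]
ft_force: [1.3, -0.5, -0.2]
finger_gap: 0.0006
t: 14.2
tcp_pos: [0.7146, -0.0253, 0.4419]
orientation: [-1.572, 0.001, 0.496]
ft_force: [0.7, -0.8, -0.5]
finger_gap: 0.0007
tip in stand [ 0.0642 -0.1521  0.2509] yaw 0.4956
scene handle_knob [(array([215.3, 240.4]), 0.89)]
scene handle_top []
scene handle_stem [(array([214.8, 233.5]), 0.64)]
scene slot_corner [(array([219. , 214.2]), 0.7)]
wrist handle_knob [(array([285.4,  59.3]), 0.6)]
wrist handle_top [(array([299.7,  56.8]), 0.63)]
wrist handle_stem [(array([246.7,  61.8]), 0.8)]
wrist slot_corner [(array([201.7,  51.9]), 0.64)]
1.1 -0.03 [212.6 232.7] [276.2  56. ]
1.1 -0.032 [211.6 232.6] [276.2  58.7]
1.2 -0.03 [212.7 235.9] [279.8  57.1]
1.2 -0.032 [211.8 235.9] [279.8  59.7]
1.33 -0.03 [213.  239.9] [283.   58.5]
1.33 -0.032 [212.1 239.9] [283.   61.1]
```

View pics/l_scene.png

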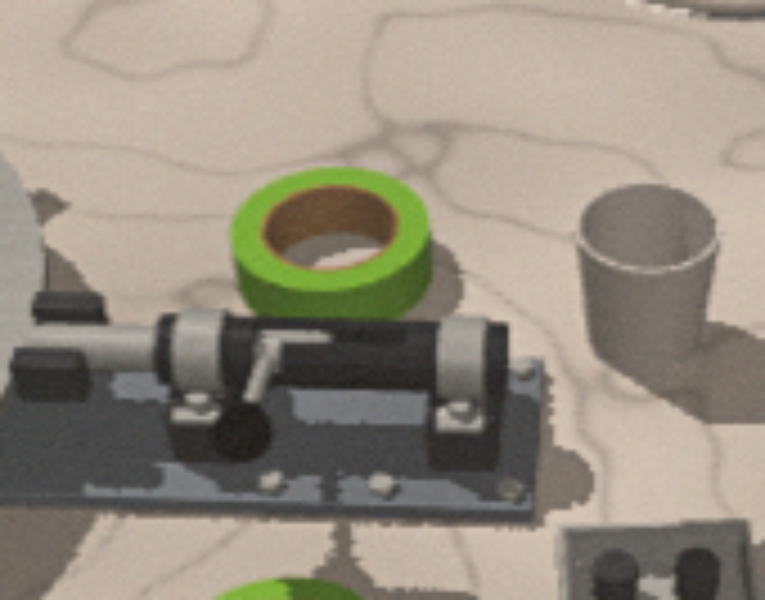

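View pics/l_wrist.png

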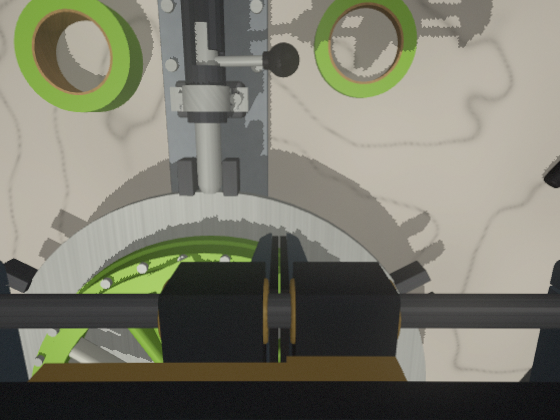

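```bash
python3 -m pendant '{"dp":[[0,0,0],[0,0,0],[0,0,0],[0,0,0],[0,0,0]],"twist":[0,0,0,0,0]}'; python3 -c "
from workcell import *
print(close_job())"
```

```text
t: 15.12
tcp_pos: [0.7133, -0.0206, 0.4422]
orientation: [-1.571, 0.0, 0.499]
ft_force: [-0.7, 0.4, -0.1]
finger_gap: 0.0002
the job is handed in; nothing more can be done
None
```

The turntable looks locked, and I handed the job in at about 15 s of the 45 s allowed. `close_job` gives no verdict, so this rests on my own checks.

**What I did:** With the fingers shut, I pushed the knob along the slot until the force rose from about 4 N to about 16 N at the end stop. I then moved to the other side of the knob, pushed the handle over and pressed it down into the short leg. The force rose to about 9 N at its blind end. The handle was never between the fingers, and the arm finished clear, with the fingertips about 250 mm above the bench.

**Last checks:**
- **Handle:** In the wrist picture the knob is at about pixel (285, 59). That matches the position calculated for 1.33 rad to within about 2 pixels, and the scene picture agrees to within about 3.
- **Bolt:** It sits between the fork's cheeks, and the stem is in the short leg.
- **Bench:** The platter, tapes, cup and the visible part of the nut tray look unmoved. I did not measure them again, and the bottle and sanding block were outside the last cropped views.
- **Disagreements:**
  - The first fit of the stand's position gave residuals of up to 9 pixels. It wrongly assumed the bolt started fully withdrawn.
  - A second fit, with the bolt's start left free, put it at about 14 mm. It left residuals of up to about 5 pixels.
  - The detector did not find `handle_top` in the last scene picture.

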